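Feel along the bead of a swan-neck moulding

ROBOT

A 6-joint arm with a two-finger parallel gripper is mounted at the origin on the work surface. World frame = base frame: x ahead of the robot, y to its left, z up, the work surface at z = 0. Lengths are in m, angles in degrees, forces in N, time in s.
With the tool pointing down it reaches from about 0.3 to 0.75 m from the base axis. Payload 8.5 kg.
Tool frame: the origin (TCP) lies between the finger pads, 19 mm behind the fingertips; this is the grasp point; z points along the fingers, y is the line along which they close (so a half turn about z gives the same grasp; the last joint's range is limited). The gripper opens to 85 mm and grips with 20 to 120 N. Pads are 22 mm wide; open, the fingers measure 114 mm over their backs; the gripper's body (76 mm by 85 mm) begins 54 mm behind the grasp point. The pads swing forward as they close: fully open they stand 13 mm farther back than shut.
Start: joints at [-86.247, 21.807, 74.336, -0, 83.858, -12.336], TCP at [0.152, -0.528, 0.25] pointing down, gripper open.
Joint ranges: [-178.18, 178.18], [-50.72, 133.34], [12.68, 142.11], [-81.47, 261.47], [9.98, 163.14], [-165.26, 165.26]. Speed limits (degrees/s): [136.94, 136.94, 180, 180, 180, 180].

INTERFACE

Orientations are given as a 3x3 rotation matrix whose columns are the frame's x, y, z axes.
In Python, from rig import env gives the robot as it stands.
- The arm moves only by the tool servo_tool, never from a script. Its argument "steps" is a list of rows, each an object of numbers: "tx", "ty", "tz": the shift along the world's x, y, z in cm; "yaw": the turn about the world's z in degrees; "claw": the finger opening in cm, from 0 to 8.54. In form: [{"tx": .., "ty": .., "tz": .., "yaw": .., "claw": ..}, ...]. A call has 1 to 20 rows; each row shifts and turns the commanded pose from where the row before left it; what a row does not reach is not made up. A row lasts 1/10 s, in which the tool goes at most 50 mm and 8.59 degrees, less where a joint would pass 70% of its speed; a pose out of reach is approached as far as the arm can. A call with a gripper value outside its range is refused whole. The fingers move at their own pace and stop on an object; "newtons" is the grip in N (left out, the last holds). Time passes only in rows, so rows that do not move let the fingers close. It gives the time, the measured TCP pose, the force, the opening and the grip force at its end, in the units of the state.
- env.observe(): the state, without advancing time (a new reading comes with each control period).
- env.get_image(name): name is "scene" or "side" or "wrist"; returns (picture, depth): 480x640x3 uint8, red, green, blue; 480x640 float32, m along the optical axis (not along the pixel's ray), 0 where there is no reading.
- env.camera_model(name): a dict with "fovy" (degrees; the focal length in pixels is half the picture's height over the tangent of half this angle, whatever the lens; pixels are square), "cx", "cy" (the principal point, pixels), "T" (4x4, takes a point from camera to world coordinates). Camera axes: x right, y down, z forward; pixel columns grow to the right and rows downward; lengths in m; the calibration is good to about 2 mm. The wrist camera is an equidistant fisheye: a pixel r from the principal point sees the ray r / f radians off the axis. A picture is of the moment at which its call begins: read the wrist's pose just before it. camera_model takes no time and is no camera call; for the wrist camera it gives the pose at the moment of the call.
- env.close_job(): hands the job in; it is judged then, once.
The state is a dict: "time_s": time; "q": joint angles; "qvel": joint speeds; "joint_efforts": joint torques, N m; "position": TCP position; "tool_rot": TCP orientation; "ft_force": force on the tool from outside, world axes, zero at the start; "wrist_torque": the same for the moment, N m; "grip_width": finger opening in m; "gripper_force": force on a finger pad.
Only numpy, scipy, OpenCV 4.12 (cv2) and the standard library are available. Lean on these libraries where they do the work, as an engineer would, in place of code of your own. Each camera call takes 0.05 s, during which the arm holds its last target. There are 200 camera calls.

TASK

Feel whether the bead on the S-curved swan-neck moulding is smooth: set the closed fingertips lightly on the bead at its very end on the square-cut side, run them along its crest, following the curve and without lifting off on the way, right up to the round rosette, then lift away. Only touch the piece, with a light hand: do not press hard, pick it up or push it out of place, and leave the straight moulding, the tools and the tin where they are.

Things in the scene. Friction and masses are not known exactly. Their poses are not given: they have to be found in the camera images.
- swan_board: S-curved swan-neck moulding glued face up on a plywood board, one loose piece of about 1 kg on the bench. Board 340 (local x) x 190 x 18 mm; origin at the centre of its underside. Moulding 290 mm along its curve, 40 mm wide, 22 mm high plus the bead; its square-cut end lies towards local -x, its rosette towards +x. Any yaw is possible
- bead: the half-round bead, 16 mm wide, that stands 8 mm proud along the middle of the moulding's top and follows its S-curve from the square-cut end to the rosette; its crest is 48 mm above the bench all along. Rigid hardwood, does not yield: fast touchdowns jolt it. Part of the same piece, same frame as swan_board
- rosette (a point): centre of the top of the carved round rosette, diameter 50 mm, that ends the moulding; its petals stand about level with the bead's crest (48 mm above the bench) and its centre boss, 20 mm across, 6 mm above that
- bead0 (a point): point on the bead's crest, 12 mm along the curve from the square-cut end. Between neighbouring points bead0 to bead6 the curve departs less than 2 mm from a straight line
- bead1 (a point): point on the bead's crest, 48 mm along the curve from the square-cut end
- bead2 (a point): point on the bead's crest, 84 mm along the curve from the square-cut end
- bead3 (a point): point on the bead's crest, 120 mm along the curve from the square-cut end
- bead4 (a point): point on the bead's crest, 156 mm along the curve from the square-cut end
- bead5 (a point): point on the bead's crest, 192 mm along the curve from the square-cut end
- bead6 (a point): point on the bead's crest, 228 mm along the curve from the square-cut end, 37 mm short of the rosette's rim: room enough there for closed fingertips, about 30 mm across
- straight_moulding: bystander: a straight length of the same moulding, 240 x 40 mm, crest 30 mm high, both ends square, no rosette, lying loose on the bench; origin at the centre of its underside, along local x
- gouge: bystander: a carving gouge lying beside the carving board, 210 mm long, 24 mm thick at its wooden handle; origin under its middle, along local x
- wax_tin: bystander: a round steel wax tin, diameter 64 mm, 45 mm high, beside the carving board; origin under its centre
- sanding_block: bystander: a cork sanding block 100 x 60 x 32 mm, beside the straight moulding; origin under its centre
- mallet: bystander: a round carver's mallet standing on its head at the back of the bench, head diameter 90 mm, 240 mm high in all; origin under its centre
- brush: bystander: a dusting brush lying at the right of the bench; origin near its middle, along local x
- try_square: bystander: a try square lying at the left of the bench, stock 120 mm along local x, steel blade 160 mm; origin under the stock's middle

How it is judged (in metres and radians):
On the way, in this order (a step that is already met when the one before it is completed fails the run):
1. the fingertips touch the bead at its foot end (horizontal distance between the grasp point and bead0 below 0.019 m and contact force between the fingers and bead above 0.1 N), for 0.06 s.
2. they touch the bead at the 2nd point along it (horizontal distance between the grasp point and bead1 below 0.016 m and contact force between the fingers and bead above 0.1 N), for 0.06 s.
3. they touch the bead at the 3rd point along it (horizontal distance between the grasp point and bead2 below 0.016 m and contact force between the fingers and bead above 0.1 N), for 0.06 s.
4. the fingertips touch the bead at its middle (horizontal distance between the grasp point and bead3 below 0.016 m and contact force between the fingers and bead above 0.1 N), for 0.06 s.
5. they touch the bead at the 5th point along it (horizontal distance between the grasp point and bead4 below 0.016 m and contact force between the fingers and bead above 0.1 N), for 0.06 s.
6. they touch the bead at the 6th point along it (horizontal distance between the grasp point and bead5 below 0.016 m and contact force between the fingers and bead above 0.1 N), for 0.06 s.
7. the fingertips touch the bead at its rosette end (horizontal distance between the grasp point and bead6 below 0.016 m and contact force between the fingers and bead above 0.1 N), for 0.06 s.
At the end, for the whole second after the job is handed in: the fingertips have run along the bead from the square-cut end to the rosette and are lifted off; the swan-neck piece lies flat and at rest within 20 mm of where it was, every other loose thing within 30 mm of where it was (distance of each of bead0, rosette, swan_board from where it was at the start of the episode below 0.02 m and height (world z) of swan_board below 0.004 m and angle between swan_board's own z axis and vertical below 0.05 rad and linear speed of swan_board below 0.01 m/s and distance of each of straight_moulding, gouge, wax_tin, sanding_block, mallet, brush, try_square from where it was at the start of the episode below 0.03 m); the robot touches nothing.
It fails at once if the fingertips press with more than 30 N while running along the bead (TCP within 20 mm horizontally of the second to sixth point) (contact force between the fingers and swan_board above 30 N and (horizontal distance between the grasp point and bead1 below 0.02 m or horizontal distance between the grasp point and bead2 below 0.02 m or horizontal distance between the grasp point and bead3 below 0.02 m or horizontal distance between the grasp point and bead4 below 0.02 m or horizontal distance between the grasp point and bead5 below 0.02 m)).
It fails at once if the piece is struck or pressed with more than 90 N anywhere, touchdown included (contact force between the fingers and swan_board above 90 N).
It fails at once if the swan-neck piece is picked up, tipped or pushed more than 20 mm out of place (height (world z) of swan_board above 0.008 m or angle between swan_board's own z axis and vertical above 0.08 rad or distance of any of bead0, rosette, swan_board from where it was at the start of the episode above 0.02 m).
It fails at once if the straight moulding, a tool or the tin is moved more than 30 mm (distance of any of straight_moulding, gouge, wax_tin, sanding_block, mallet, brush, try_square from where it was at the start of the episode above 0.03 m).
It fails at once if the fingertips are lifted off over the middle of the bead (TCP within 18 mm horizontally of the third to fifth point and 35 to 70 mm above the crest) ((horizontal distance between the grasp point and bead2 below 0.018 m and height (world z) of the grasp point between 0.083 and 0.118 m) or (horizontal distance between the grasp point and bead3 below 0.018 m and height (world z) of the grasp point between 0.083 and 0.118 m) or (horizontal distance between the grasp point and bead4 below 0.018 m and height (world z) of the grasp point between 0.083 and 0.118 m)).
It also fails if it takes over 58 s, if anything falls off the work surface, if the arm or the gripper's body presses on something with over 40 N, if the wrist force passes 120 N, or if a joint passes its speed limit or range.

## Working session

There is one attempt and no reset: what is moved stays moved. The work goes in short steps, Python scripts to look and compute and a tool call to move; the robot and the scene stay as the last step left them, time stands still between calls to the robot, and variables do not carry over. Pictures are saved under pics/ and viewed, at most 10 in all, crops included, and the job is handed in when it is done.

Besides the shell and the picture viewer there is one more tool, called after "Request:" as name(argument=value, ...), one argument or row to a line, values as JSON. servo_tool: Moves the arm, as the interface text tells. Its arguments: {"type":"object","properties":{"steps":{"type":"array"},"newtons":{"type":"number"}},"required":["steps"]}

```bash
mkdir -p pics
python3 - <<'E'
from rig import env
import cv2,numpy as np
s=env.observe();print(s['time_s'],s['position'],s['tool_rot'],s['ft_force'])
for n in('scene','side'):
    p,d=env.get_image(n);c=env.camera_model(n)
    cv2.imwrite(f'pics/{n}.png',p[:,:,::-1]);np.savez(f'{n}.npz',p=p,d=d,fovy=c['fovy'],cx=c['cx'],cy=c['cy'],T=c['T'])
    print(n,c)
E
```

```text
0.0 [ 0.15238777 -0.52817779  0.2493885 ] [[ 9.60844106e-01  2.77089502e-01 -1.12118180e-04]
 [ 2.77089346e-01 -9.60842948e-01  1.52429658e-03]
 [ 3.14638619e-04 -1.49567814e-03 -9.99998832e-01]] [ 0.2557117  -0.10885911 -0.7213628 ]
scene {'fovy': 52.5018036961561, 'cx': 311.6406270916222, 'cy': 244.6326216006925, 'T': array([[-0.50106145,  0.71715932, -0.48437583,  1.19513039],
       [ 0.86532311,  0.42319179, -0.2685603 ,  0.31211467],
       [ 0.01238335, -0.55370681, -0.83261962,  1.14596352],
       [ 0.        ,  0.        ,  0.        ,  1.        ]])}
side {'fovy': 45.032772542988766, 'cx': 322.6231837731875, 'cy': 238.26712162379476, 'T': array([[ 9.88598665e-01, -7.11898083e-02,  1.32682668e-01,
         3.79329922e-01],
       [-1.50570762e-01, -4.73592430e-01,  8.67777999e-01,
        -1.33995499e+00],
       [ 1.06055766e-03, -8.77862302e-01, -4.78911948e-01,
         7.99072542e-01],
       [ 0.00000000e+00,  0.00000000e+00,  0.00000000e+00,
         1.00000000e+00]])}
```

View pics/scene.png

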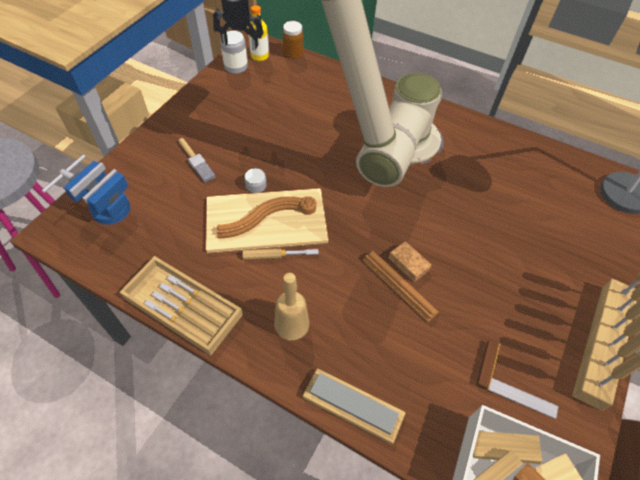

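View pics/side.png

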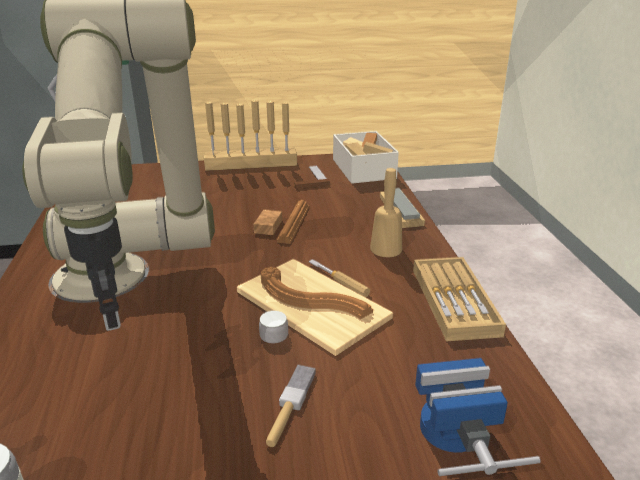

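The scene view shows the board at about (205–327, 190–250), with the square-cut end near (222, 230), the rosette at (308, 205), the tin at (255, 180) and the gouge just below the board. The side view agrees, with the rosette at (270, 275) and the cut end at (367, 310).

```bash
cat > h.py <<'E'
import numpy as np,cv2
def cast(c,uv,z):
    f=240/np.tan(np.radians(c['fovy'])/2);uv=np.atleast_2d(uv).astype(float)
    r=np.c_[(uv[:,0]-c['cx'])/f,(uv[:,1]-c['cy'])/f,np.ones(len(uv))]@c['T'][:3,:3].T
    o=c['T'][:3,3];return (o+r*((z-o[2])/r[:,2])[:,None])[:,:2]
def depthpts(c,uv):
    f=240/np.tan(np.radians(c['fovy'])/2);uv=np.atleast_2d(uv);d=c['d'][uv[:,1],uv[:,0]]
    p=np.c_[(uv[:,0]-c['cx'])/f*d,(uv[:,1]-c['cy'])/f*d,d]
    return p@c['T'][:3,:3].T+c['T'][:3,3]
E
python3 - <<'E'
from h import *
out=[]
for n,roi in(('scene',(195,180,340,260)),('side',(230,255,400,355))):
    c=dict(np.load(n+'.npz'));p=c['p'];x0,y0,x1,y1=roi
    hsv=cv2.cvtColor(p,cv2.COLOR_RGB2HSV)
    g=np.stack(np.meshgrid(np.arange(x0,x1),np.arange(y0,y1)),-1).reshape(-1,2)
    P=depthpts(c,g);H=hsv[g[:,1],g[:,0]]
    on=(P[:,2]>.010)&(P[:,2]<.07)&(c['d'][g[:,1],g[:,0]]>0)
    # board: connected height>10mm, pale
    pale=on&(H[:,2]>170)&(H[:,1]<140)&(abs(P[:,2]-.018)<.006)
    m=np.zeros((480,640),np.uint8);m[g[pale,1],g[pale,0]]=255
    k,lab,st,_=cv2.connectedComponentsWithStats(m);b=np.argmax(st[1:,4])+1
    uv=np.argwhere(lab==b)[:,::-1];R=cv2.minAreaRect((cast(c,uv,.018)*1000).astype(np.float32))
    print(n,'board',R,cv2.boxPoints(R).round().tolist(),'z',np.median(depthpts(c,uv)[:,2]))
    hi=on&(P[:,2]>.034);Q=P[hi];print(hi.sum(),np.percentile(Q[:,2],[5,50,95,99]),Q.min(0),Q.max(0))
    # ortho view at crest plane for both
    f=240/np.tan(np.radians(c['fovy'])/2);Ti=np.linalg.inv(c['T'])
    K=np.array([[f,0,c['cx']],[0,f,c['cy']],[0,0,1]])
    ctr=np.array(R[0])/1000;s=1/1700.
    A=np.array([[s,0,ctr[0]-200*s*1.0-.06],[0,-s,ctr[1]+.17],[0,0,.048],[0,0,1]]) 
    A=Ti[:3]@np.array([[s,0,ctr[0]-.2],[0,-s,ctr[1]+.17],[0,0,.048],[0,0,1]])
    o=cv2.warpPerspective(p,K@A,(680,578),flags=cv2.INTER_CUBIC|cv2.WARP_INVERSE_MAP)
    for x in np.arange(.1,.9,.05):
        u=int((x-ctr[0]+.2)/s)
        if 0<=u<680:cv2.line(o,(u,0),(u,8),(255,0,0),1);cv2.putText(o,f'{x:.2f}',(u,20),0,.35,(255,255,0))
    for y in np.arange(-.8,.3,.05):
        v=int((ctr[1]+.17-y)/s)
        if 0<=v<578:cv2.line(o,(0,v),(8,v),(255,0,0),1);cv2.putText(o,f'{y:.2f}',(10,v),0,.35,(255,255,0))
    cv2.imwrite(f'pics/o_{n}.png',o[:,:,::-1]);print('ctr',ctr)
E
```

```text
scene board ((527.7886962890625, -212.6969757080078), (195.82179260253906, 339.236083984375), 36.16883087158203) [[349.0, -134.0], [549.0, -407.0], [707.0, -292.0], [507.0, -18.0]] z 0.01864567508797288
1160 [0.03548019 0.04410437 0.05200611 0.05462225] [ 0.41191052 -0.33178451  0.03400745] [ 0.6501195  -0.10177007  0.05836803]
ctr [ 0.5277887  -0.21269698]
side board ((523.5996704101562, -220.87478637695312), (195.50189208984375, 343.5628356933594), 36.15328598022461) [[343.0, -140.0], [546.0, -417.0], [704.0, -302.0], [501.0, -25.0]] z 0.017510110955761604
1630 [0.03529874 0.04358368 0.04940299 0.05213168] [ 0.3960842  -0.34901705  0.03401132] [ 0.64846109 -0.10874922  0.05387659]
ctr [ 0.52359967 -0.22087479]
```

View pics/o_scene.png

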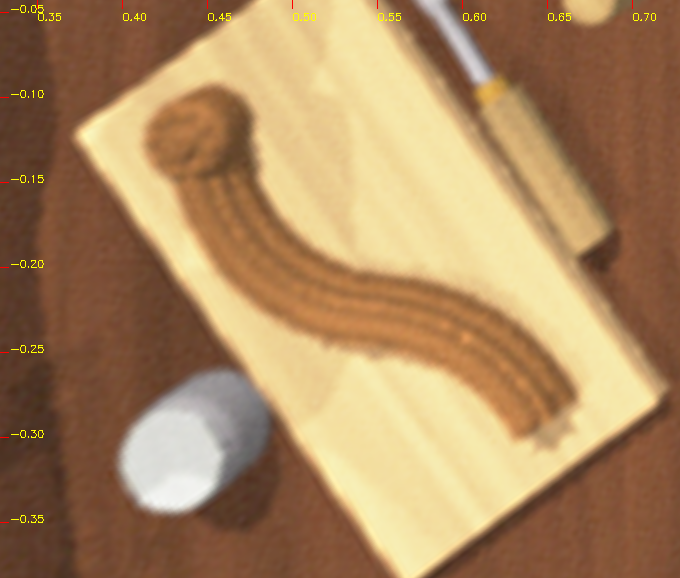

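View pics/o_side.png

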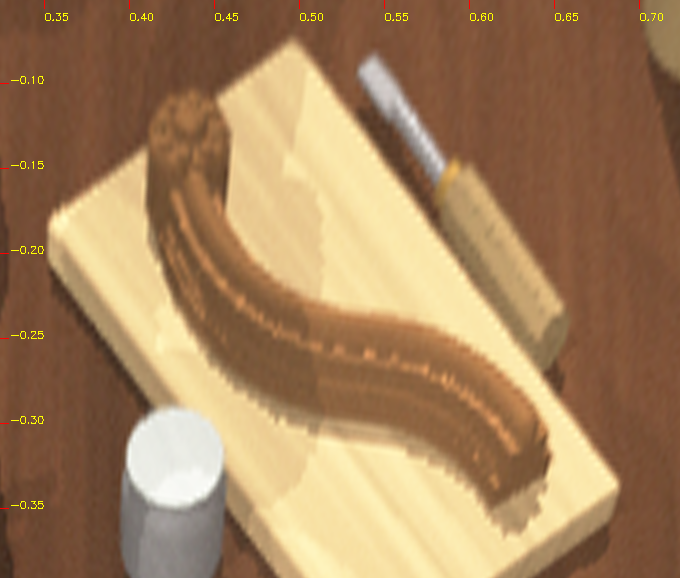

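The two plane-rectified views agree to a few mm once the height parallax is allowed for. The rosette is near (187, 138) in the scene rectification and (189, 130) in the side one. The bead runs from there in an S to the cut end near (548, 418) and (520, 450). Next I'll take the centreline from the depth points, in board-local axes.

Run:
```python
from h import *
from scipy.optimize import least_squares
C=np.array([.5255,-.217]);th=np.radians(36.16);ux=np.array([-np.sin(th),np.cos(th)]);uy=np.array([-ux[1],ux[0]])
res={};allL=[]
for n,roi in(('scene',(195,180,340,260)),('side',(230,255,400,355))):
    c=dict(np.load(n+'.npz'));p=c['p'];x0,y0,x1,y1=roi
    hsv=cv2.cvtColor(p,cv2.COLOR_RGB2HSV)
    g=np.stack(np.meshgrid(np.arange(x0,x1),np.arange(y0,y1)),-1).reshape(-1,2)
    P=depthpts(c,g);H=hsv[g[:,1],g[:,0]]
    L=np.c_[(P[:,:2]-C)@ux*1000,(P[:,:2]-C)@uy*1000,P[:,2]*1000]
    m=(c['d'][g[:,1],g[:,0]]>0)&(L[:,2]>36)&(L[:,2]<60)&(abs(L[:,0])<165)&(abs(L[:,1])<90)&(H[:,1]>100)
    # sharpen plan position: cast at z=.043 
    L=L[m];W=cast(c,g[m],np.clip(P[m,2],.040,.05).mean());
    allL.append(L)
    print(n,len(L),'x range',np.percentile(L[:,0],[0,1,99,100]).round(1))
    ros=L[L[:,0]>L[:,0].max()-30]
    rc=L[L[:,0]>np.percentile(L[:,0],99.5)-50];rc=rc[rc[:,0]>0]
    box=cv2.minEnclosingCircle(ros[:,:2].astype(np.float32));print(' ros (30mm cap) circle',box)
    for x in range(-140,150,10):
        q=L[abs(L[:,0]-x)<5]
        if len(q)>5:
            t=q[q[:,2]>46]
            print(x,len(q),'mid',round((np.percentile(q[:,1],3)+np.percentile(q[:,1],97))/2,1),'w',round(np.ptp(np.percentile(q[:,1],[3,97])),1),'crest',round(np.median(t[:,1]),1) if len(t)>2 else None,'z95',round(np.percentile(q[:,2],95),1))
np.savez('L.npz',a=allL[0],b=allL[1])
```

```text
scene 997 x range [-133.1 -130.5  145.1  149.2]
 ros (30mm cap) circle ((125.35407257080078, 19.665897369384766), 26.59174919128418)
-130 30 mid -43.3 w 27.7 crest -43.5 z95 49.2
-120 32 mid -43.4 w 24.5 crest -45.7 z95 50.5
-110 29 mid -43.4 w 26.9 crest -44.1 z95 49.2
-100 36 mid -41.8 w 28.8 crest -43.5 z95 50.7
-90 30 mid -39.7 w 27.5 crest -40.3 z95 50.1
-80 32 mid -37.9 w 29.0 crest -40.9 z95 50.8
-70 38 mid -32.8 w 27.6 crest -33.9 z95 48.3
-60 31 mid -28.4 w 31.1 crest -28.9 z95 50.8
-50 39 mid -20.9 w 34.0 crest -23.4 z95 50.1
-40 39 mid -14.2 w 38.5 crest -16.4 z95 50.2
-30 42 mid -6.1 w 41.8 crest -7.9 z95 49.6
-20 44 mid 1.8 w 43.7 crest 2.7 z95 52.0
-10 37 mid 12.1 w 38.0 crest 10.5 z95 51.5
0 34 mid 20.1 w 33.6 crest 21.2 z95 50.3
10 32 mid 27.3 w 32.3 crest 27.6 z95 51.6
20 29 mid 30.5 w 26.2 crest 31.2 z95 48.7
30 30 mid 34.8 w 26.2 crest 33.6 z95 50.4
40 27 mid 38.6 w 32.5 crest 38.6 z95 49.0
50 30 mid 38.7 w 24.3 crest 36.6 z95 50.7
60 25 mid 40.2 w 27.3 crest 38.7 z95 50.4
70 33 mid 38.9 w 27.6 crest 37.7 z95 50.2
80 29 mid 38.2 w 29.3 crest 38.0 z95 50.4
90 33 mid
[... 940 characters left out ...]
6.4 crest 11.8 z95 48.7
-10 39 mid 22.8 w 18.8 crest 21.2 z95 48.9
0 41 mid 26.6 w 24.2 crest 25.4 z95 48.3
10 41 mid 36.3 w 19.9 crest 30.3 z95 48.4
20 36 mid 39.8 w 21.9 crest 33.9 z95 48.7
30 29 mid 41.2 w 20.3 crest 40.2 z95 48.8
40 29 mid 44.3 w 18.7 crest 41.0 z95 48.2
50 30 mid 44.6 w 20.2 crest 42.0 z95 48.6
60 28 mid 40.1 w 26.2 crest 41.8 z95 48.0
70 25 mid 39.3 w 26.5 crest 43.4 z95 48.9
80 31 mid 40.0 w 25.2 crest 38.8 z95 48.6
90 33 mid 36.7 w 28.8 crest 38.5 z95 48.2
100 42 mid 29.5 w 34.9 crest 34.0 z95 49.5
110 60 mid 24.7 w 40.7 crest 24.3 z95 51.3
120 64 mid 23.7 w 44.9 crest 24.4 z95 52.9
130 43 mid 24.5 w 39.2 crest 26.9 z95 53.4
140 22 mid 23.7 w 33.5 crest 22.6 z95 50.5
```

Request:
servo_tool(
  steps=[
    {"tx": 3.1,"ty": 2.6,"claw": 0},
    {"tx": 3.1,"ty": 2.6,"claw": 0},
    {"tx": 3.1,"ty": 2.6,"claw": 0},
    {"tx": 3.1,"ty": 2.6,"claw": 0},
    {"tx": 3.1,"ty": 2.6,"claw": 0},
    {"tx": 3.1,"ty": 2.6,"claw": 0},
    {"tx": 3.1,"ty": 2.6,"claw": 0},
    {"tx": 3.1,"ty": 2.6,"claw": 0},
    {"tx": 3.1,"ty": 2.6,"claw": 0},
    {"tx": 3.1,"ty": 2.6,"claw": 0},
    {"tx": 3.1,"ty": 2.6,"claw": 0},
    {"tx": 3.1,"ty": 2.6,"claw": 0},
    {"claw": 0},
    {"claw": 0},
    {"claw": 0},
  ],
  newtons=20,
)

```text
invalid input at $.steps[0]: expected keys tx, ty, tz, yaw, claw
```

Run:
```python
from rig import env
from h import *
s=env.observe();print(s['time_s'],s['position'],s['tool_rot'],s['ft_force'],s['grip_width'])
c=env.camera_model('wrist');p,d=env.get_image('wrist')
print(c)
np.savez('wrist.npz',p=p,d=d,fovy=c['fovy'],cx=c['cx'],cy=c['cy'],T=c['T'])
# rectify onto crest plane z=.048
f=240/np.tan(np.radians(c['fovy'])/2);ctr=np.array([.5255,-.217]);sc=1/1700
u,v=np.meshgrid(np.arange(680),np.arange(578))
X=np.stack([ctr[0]-.2+u*sc,ctr[1]+.17-v*sc,np.full(u.shape,.048)],-1)-c['T'][:3,3]
q=X@c['T'][:3,:3];th=np.arctan2(np.hypot(q[...,0],q[...,1]),q[...,2]);r=np.hypot(q[...,0],q[...,1])+1e-9
mx=(c['cx']+f*th*q[...,0]/r).astype(np.float32);my=(c['cy']+f*th*q[...,1]/r).astype(np.float32)
o=cv2.remap(p,mx,my,cv2.INTER_CUBIC);cv2.imwrite('pics/o_wrist.png',o[:,:,::-1]);cv2.imwrite('pics/wrist.png',p[:,:,::-1])
```

```text
0.1 [ 0.15240691 -0.52821604  0.24946589] [[ 9.60826248e-01  2.77151417e-01 -1.14146361e-04]
 [ 2.77151324e-01 -9.60825381e-01  1.31571351e-03]
 [ 2.54977145e-04 -1.29580789e-03 -9.99999128e-01]] [ 0.10775829 -0.34576041  0.92912994] 0.08509295130112204
{'fovy': 65.70646984690485, 'cx': 318.62361473565454, 'cy': 241.93146863095356, 'T': array([[ 0.27661722, -0.91638288, -0.28935331,  0.22678789],
       [-0.96097902, -0.2642482 , -0.08180595, -0.50763413],
       [-0.00149552,  0.30069139, -0.95372032,  0.37237542],
       [ 0.        ,  0.        ,  0.        ,  1.        ]])}
```

View pics/o_wrist.png

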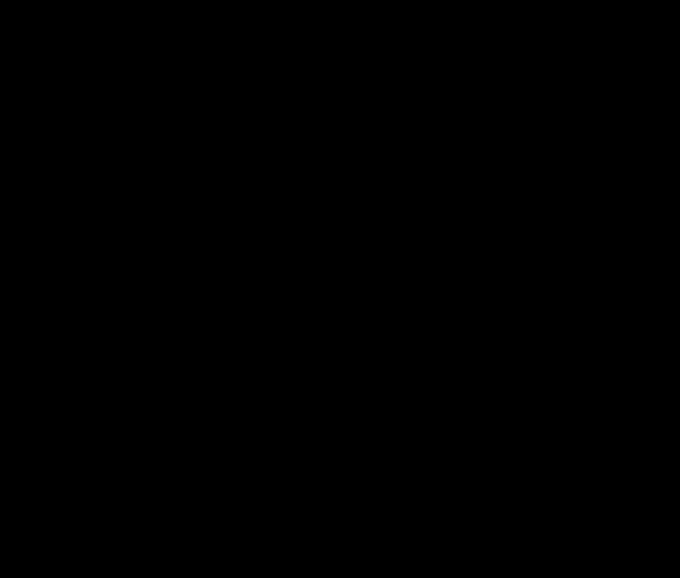

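The frame is black because the arm had not moved: every row needs all five keys.

Request:
servo_tool(
  steps=[
    {"tx": 3,"ty": 2.9,"tz": 0,"yaw": 0,"claw": 0},
    {"tx": 3,"ty": 2.9,"tz": 0,"yaw": 0,"claw": 0},
    {"tx": 3,"ty": 2.9,"tz": 0,"yaw": 0,"claw": 0},
    {"tx": 3,"ty": 2.9,"tz": 0,"yaw": 0,"claw": 0},
    {"tx": 3,"ty": 2.9,"tz": 0,"yaw": 0,"claw": 0},
    {"tx": 3,"ty": 2.9,"tz": 0,"yaw": 0,"claw": 0},
    {"tx": 3,"ty": 2.9,"tz": 0,"yaw": 0,"claw": 0},
    {"tx": 3,"ty": 2.9,"tz": 0,"yaw": 0,"claw": 0},
    {"tx": 3,"ty": 2.9,"tz": 0,"yaw": 0,"claw": 0},
    {"tx": 3,"ty": 2.9,"tz": 0,"yaw": 0,"claw": 0},
    {"tx": 0,"ty": 0,"tz": 0,"yaw": 0,"claw": 0},
    {"tx": 0,"ty": 0,"tz": 0,"yaw": 0,"claw": 0},
    {"tx": 0,"ty": 0,"tz": 0,"yaw": 0,"claw": 0},
  ],
  newtons=20,
)

```text
time_s: 1.45
position: [0.4518, -0.2391, 0.2499]
tool_rot: [[0.961, 0.276, -0.0], [0.276, -0.961, 0.0], [-0.0, -0.0, -1.0]]
ft_force: [0.0, 0.3, -0.1]
grip_width: 0.0
gripper_force: 0.0
```

```bash
cat > w.py <<'E'
from rig import env
from h import *
s=env.observe();print(s['time_s'],s['position'],s['tool_rot'].round(3).tolist() if hasattr(s['tool_rot'],'round') else s['tool_rot'],s['ft_force'],s['grip_width'])
c=env.camera_model('wrist');p,d=env.get_image('wrist')
np.savez('wrist.npz',p=p,d=d,fovy=c['fovy'],cx=c['cx'],cy=c['cy'],T=c['T'])
f=240/np.tan(np.radians(c['fovy'])/2);ctr=np.array([.5255,-.217]);sc=1/1700
u,v=np.meshgrid(np.arange(680),np.arange(578))
X=np.stack([ctr[0]-.2+u*sc,ctr[1]+.17-v*sc,np.full(u.shape,.048)],-1)-c['T'][:3,3]
q=X@c['T'][:3,:3];r=np.hypot(q[...,0],q[...,1])+1e-9;th=np.arctan2(r,q[...,2])
mx=(c['cx']+f*th*q[...,0]/r).astype(np.float32);my=(c['cy']+f*th*q[...,1]/r).astype(np.float32)
o=cv2.remap(p,mx,my,cv2.INTER_CUBIC);cv2.imwrite('pics/o_wrist1.png',o[:,:,::-1])
# depth-based plan height on same grid
dz=cv2.remap(d,mx,my,cv2.INTER_NEAREST);print(c['T'][:3,3])
# height of first surface at each rectified pixel: ray scaled to depth
k=dz/q[...,2];Z=c['T'][2,3]+X[...,2]*k;XY=c['T'][:2,3]+X[...,:2]*k[...,None]
np.savez('wr.npz',Z=Z,XY=XY,o=o,dz=dz);print(np.percentile(Z[dz>0],[5,50,95]))
E
python3 w.py
```

```text
1.45 [ 0.45184355 -0.23905711  0.24987378] [[0.961, 0.276, -0.0], [0.276, -0.961, 0.0], [-0.0, -0.0, -1.0]] [ 0.01150429  0.26250009 -0.10847202] 2.55420335850242e-05
[ 0.52630917 -0.21838114  0.37271721]
[-0.00199973  0.01609916  0.04728903]
```

View pics/o_wrist1.png

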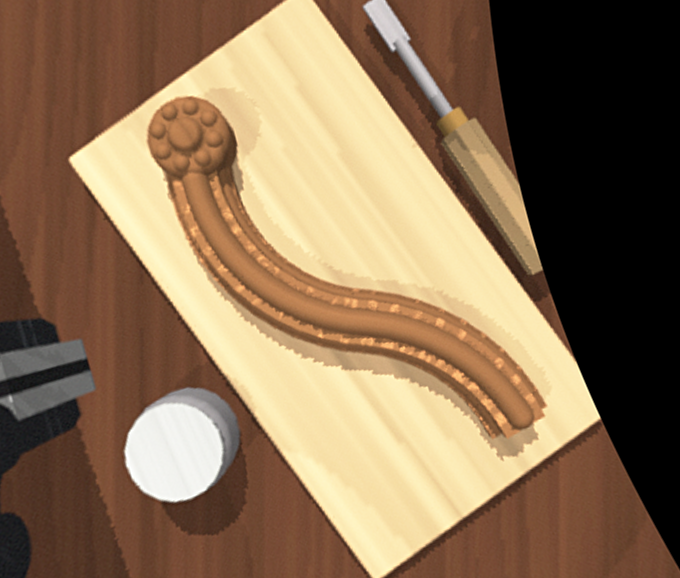

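The wrist rectification is sharp. It shows the rosette boss at (187, 135), and the bead through (212, 230), (275, 297), (365, 322) and (450, 350) to its cut end at about (522, 422). I'll refine the centreline with depth and check the 290 mm arc length.

Run:
```python
import numpy as np,cv2
from scipy.interpolate import splprep,splev
w=np.load('wr.npz');o=w['o'];Z=w['Z'];XY=w['XY']
w2=lambda P:np.array([.3255,-.047])+np.array(P)*[1,-1]/1700
hand=w2([(187,135),(195,185),(212,230),(240,268),(275,297),(320,316),(365,322),(410,330),(450,350),(490,385),(522,422)])[::-1]
def arc(P,n=3000,s=0):
    t,_=splprep(P.T,s=s);c=np.array(splev(np.linspace(0,1,n),t)).T;l=np.r_[0,np.cumsum(np.hypot(*np.diff(c,axis=0).T))];return c,l
c,l=arc(hand);print('len mm',l[-1]*1e3)
m=(w['dz']>0)&(Z>.044)&(Z<.052);Q=XY[m]
# correct to bead centre: mean lateral offset of crest points per station
out=[]
for s in np.arange(4,262,12)/1e3:
    i=np.searchsorted(l,s);t=c[i+5]-c[i-5];t/=np.hypot(*t);n=np.array([-t[1],t[0]])
    D=Q-c[i];a=D@t;b=D@n;k=(abs(a)<.006)&(abs(b)<.012)
    off=(np.percentile(b[k],5)+np.percentile(b[k],95))/2 if k.sum()>20 else 0
    # colour edges: no; report
    out.append((s,k.sum(),off*1e3,np.ptp(np.percentile(b[k],[5,95]))*1e3));
print(np.round(out,3).tolist())
N=[]
for s,k,off,_ in out:
    i=np.searchsorted(l,s);t=c[i+5]-c[i-5];t/=np.hypot(*t);N.append(c[i]+np.array([-t[1],t[0]])*off/1e3)
N=np.array(N)
P=np.vstack([hand[:1],N[1:],hand[-1:]]);c2,l2=arc(P,s=len(P)*1e-6)
print('len2',l2[-1]*1e3)
# stations from both ends
for k in range(7):
    s=(12+36*k)/1e3;i=np.searchsorted(l2,s);j=np.searchsorted(l2,l2[-1]-(.290-s))
    h=np.searchsorted(l,s);print(k,c2[i].round(4),c2[j].round(4),'hand',c[h].round(4))
```

```text
len mm 281.87377429769487
[[0.004, 382.0, -2.202, 10.697], [0.016, 415.0, -3.127, 11.213], [0.028, 414.0, -3.021, 11.036], [0.04, 412.0, -2.242, 11.027], [0.052, 417.0, -1.352, 11.27], [0.064, 398.0, -0.297, 10.598], [0.076, 432.0, 0.631, 11.412], [0.088, 423.0, 1.009, 11.266], [0.1, 429.0, 0.801, 11.613], [0.112, 415.0, 0.546, 11.14], [0.124, 434.0, 0.352, 11.578], [0.136, 432.0, -0.48, 11.684], [0.148, 416.0, -1.748, 11.073], [0.16, 414.0, -1.912, 11.018], [0.172, 402.0, -2.017, 10.713], [0.184, 426.0, -1.754, 11.393], [0.196, 421.0, -1.395, 11.19], [0.208, 413.0, -1.035, 11.166], [0.22, 409.0, -0.876, 11.138], [0.232, 410.0, -0.141, 10.877], [0.244, 420.0, 0.15, 11.444], [0.256, 464.0, -0.537, 14.086]]
len2 283.3891747876263
0 [ 0.6274 -0.2855] [ 0.6305 -0.2913] hand [ 0.6248 -0.286 ]
1 [ 0.6031 -0.2594] [ 0.6084 -0.2633] hand [ 0.5998 -0.2602]
2 [ 0.5704 -0.2447] [ 0.5767 -0.2466] hand [ 0.569  -0.2419]
3 [ 0.5352 -0.2368] [ 0.5417 -0.2382] hand [ 0.5337 -0.2358]
4 [ 0.5011 -0.2257] [ 0.5071 -0.2284] hand [ 0.4987 -0.2278]
5 [ 0.471  -0.2062] [ 0.4761 -0.2105] hand [ 0.4694 -0.2074]
6 [ 0.4484 -0.1783] [ 0.4518 -0.184 ] hand [ 0.4482 -0.1784]
```

Closing the tool's path onto bead0: travel there at height, then descend to about 10 cm.

Request:
servo_tool(
  steps=[
    {"tx": 2.95,"ty": -0.82,"tz": 0,"yaw": 0,"claw": 0},
    {"tx": 2.95,"ty": -0.82,"tz": 0,"yaw": 0,"claw": 0},
    {"tx": 2.95,"ty": -0.82,"tz": 0,"yaw": 0,"claw": 0},
    {"tx": 2.95,"ty": -0.82,"tz": 0,"yaw": 0,"claw": 0},
    {"tx": 2.95,"ty": -0.82,"tz": 0,"yaw": 0,"claw": 0},
    {"tx": 2.95,"ty": -0.82,"tz": 0,"yaw": 0,"claw": 0},
    {"tx": 0,"ty": 0,"tz": -2.5,"yaw": 0,"claw": 0},
    {"tx": 0,"ty": 0,"tz": -2.5,"yaw": 0,"claw": 0},
    {"tx": 0,"ty": 0,"tz": -2.5,"yaw": 0,"claw": 0},
    {"tx": 0,"ty": 0,"tz": -2.5,"yaw": 0,"claw": 0},
    {"tx": 0,"ty": 0,"tz": -2.5,"yaw": 0,"claw": 0},
    {"tx": 0,"ty": 0,"tz": -2,"yaw": 0,"claw": 0},
    {"tx": 0,"ty": 0,"tz": -1,"yaw": 0,"claw": 0},
    {"tx": 0,"ty": 0,"tz": -0.5,"yaw": 0,"claw": 0},
    {"tx": 0,"ty": 0,"tz": -0.5,"yaw": 0,"claw": 0},
    {"tx": 0,"ty": 0,"tz": 0,"yaw": 0,"claw": 0},
    {"tx": 0,"ty": 0,"tz": 0,"yaw": 0,"claw": 0},
  ],
)

```text
time_s: 3.2
position: [0.6296, -0.2879, 0.0858]
tool_rot: [[0.961, 0.277, 0.001], [0.277, -0.961, -0.001], [0.001, 0.001, -1.0]]
ft_force: [1.0, 0.1, 1.2]
grip_width: -0.0003
gripper_force: 0.0
```

Request:
servo_tool(
  steps=[
    {"tx": 0,"ty": 0,"tz": -0.3,"yaw": 0,"claw": 0},
    {"tx": 0,"ty": 0,"tz": -0.3,"yaw": 0,"claw": 0},
    {"tx": 0,"ty": 0,"tz": -0.2,"yaw": 0,"claw": 0},
    {"tx": 0,"ty": 0,"tz": -0.2,"yaw": 0,"claw": 0},
    {"tx": 0,"ty": 0,"tz": -0.2,"yaw": 0,"claw": 0},
    {"tx": 0,"ty": 0,"tz": -0.2,"yaw": 0,"claw": 0},
    {"tx": 0,"ty": 0,"tz": -0.1,"yaw": 0,"claw": 0},
    {"tx": 0,"ty": 0,"tz": 0,"yaw": 0,"claw": 0},
    {"tx": 0,"ty": 0,"tz": 0,"yaw": 0,"claw": 0},
  ],
)

```text
time_s: 4.1
position: [0.6295, -0.2877, 0.0701]
tool_rot: [[0.961, 0.277, 0.0], [0.277, -0.961, -0.0], [0.0, 0.0, -1.0]]
ft_force: [0.7, 0.4, 1.1]
grip_width: -0.0001
gripper_force: 0.0
```

Request:
servo_tool(
  steps=[
    {"tx": 0,"ty": 0,"tz": -0.05,"yaw": 0,"claw": 0},
    {"tx": 0,"ty": 0,"tz": -0.05,"yaw": 0,"claw": 0},
    {"tx": 0,"ty": 0,"tz": 0,"yaw": 0,"claw": 0},
    {"tx": 0,"ty": 0,"tz": 0,"yaw": 0,"claw": 0},
  ],
)

```text
time_s: 4.5
position: [0.6294, -0.2877, 0.069]
tool_rot: [[0.961, 0.277, -0.0], [0.277, -0.961, 0.0], [-0.0, -0.0, -1.0]]
ft_force: [0.2, 0.7, -0.2]
grip_width: -0.0001
gripper_force: 0.0
```

Request:
servo_tool(
  steps=[
    {"tx": 0,"ty": 0,"tz": -0.05,"yaw": 0,"claw": 0},
    {"tx": 0,"ty": 0,"tz": -0.05,"yaw": 0,"claw": 0},
    {"tx": 0,"ty": 0,"tz": -0.05,"yaw": 0,"claw": 0},
    {"tx": 0,"ty": 0,"tz": 0,"yaw": 0,"claw": 0},
    {"tx": 0,"ty": 0,"tz": 0,"yaw": 0,"claw": 0},
  ],
)

```text
time_s: 5.0
position: [0.6294, -0.2876, 0.0675]
tool_rot: [[0.961, 0.277, -0.0], [0.277, -0.961, 0.0], [-0.0, -0.0, -1.0]]
ft_force: [-0.3, 0.0, -0.3]
grip_width: -0.0001
gripper_force: 0.0
```

Request:
servo_tool(
  steps=[
    {"tx": 0,"ty": 0,"tz": -0.05,"yaw": 0,"claw": 0},
    {"tx": 0,"ty": 0,"tz": -0.03,"yaw": 0,"claw": 0},
    {"tx": 0,"ty": 0,"tz": 0,"yaw": 0,"claw": 0},
    {"tx": 0,"ty": 0,"tz": 0,"yaw": 0,"claw": 0},
  ],
)

```text
time_s: 5.4
position: [0.6294, -0.2877, 0.0668]
tool_rot: [[0.961, 0.277, 0.0], [0.277, -0.961, -0.0], [0.0, 0.0, -1.0]]
ft_force: [-0.3, -0.5, 0.4]
grip_width: 0.0001
gripper_force: 0.4
```

Request:
servo_tool(
  steps=[
    {"tx": 0,"ty": 0,"tz": -0.03,"yaw": 0,"claw": 0},
    {"tx": 0,"ty": 0,"tz": -0.03,"yaw": 0,"claw": 0},
    {"tx": 0,"ty": 0,"tz": 0,"yaw": 0,"claw": 0},
    {"tx": 0,"ty": 0,"tz": 0,"yaw": 0,"claw": 0},
  ],
)

```text
time_s: 5.8
position: [0.6295, -0.2877, 0.0667]
tool_rot: [[0.961, 0.277, 0.0], [0.277, -0.961, -0.0], [0.0, 0.0, -1.0]]
ft_force: [-0.8, 0.4, 5.4]
grip_width: 0.0002
gripper_force: 2.6
```

Contact at about 5 N. I'll add a touch of preload and slide to bead1.

Request:
servo_tool(
  steps=[
    {"tx": 0,"ty": 0,"tz": -0.02,"yaw": 0,"claw": 0},
    {"tx": -0.26,"ty": 0.29,"tz": 0,"yaw": 0,"claw": 0},
    {"tx": -0.26,"ty": 0.29,"tz": 0,"yaw": 0,"claw": 0},
    {"tx": -0.26,"ty": 0.29,"tz": 0,"yaw": 0,"claw": 0},
    {"tx": -0.26,"ty": 0.29,"tz": 0,"yaw": 0,"claw": 0},
    {"tx": -0.26,"ty": 0.29,"tz": 0,"yaw": 0,"claw": 0},
  ],
)

```text
time_s: 6.4
position: [0.6169, -0.2736, 0.0667]
tool_rot: [[0.961, 0.277, 0.002], [0.277, -0.961, -0.002], [0.002, 0.002, -1.0]]
ft_force: [2.9, -2.9, 5.2]
grip_width: -0.0002
gripper_force: 2.7
```

Request:
servo_tool(
  steps=[
    {"tx": -0.26,"ty": 0.29,"tz": 0,"yaw": 0,"claw": 0},
    {"tx": -0.26,"ty": 0.29,"tz": 0,"yaw": 0,"claw": 0},
    {"tx": -0.26,"ty": 0.29,"tz": 0,"yaw": 0,"claw": 0},
    {"tx": -0.26,"ty": 0.29,"tz": 0,"yaw": 0,"claw": 0},
    {"tx": 0,"ty": 0,"tz": 0,"yaw": 0,"claw": 0},
  ],
)

```text
time_s: 6.9
position: [0.6062, -0.2616, 0.0667]
tool_rot: [[0.961, 0.277, 0.001], [0.277, -0.961, -0.001], [0.001, 0.002, -1.0]]
ft_force: [0.1, -1.4, 6.1]
grip_width: -0.0
gripper_force: 3.3
```

```bash
cat > chk.py <<'E'
from rig import env
import numpy as np,cv2
o=np.load('scene.npz')['p'];p,_=env.get_image('scene')
a,b=[cv2.cvtColor(i[186:226,200:250],cv2.COLOR_RGB2GRAY).astype(np.float32) for i in(o,p)]
print('scene board-left shift px',cv2.phaseCorrelate(a,b))
a,b=[cv2.cvtColor(i[222:262,290:345],cv2.COLOR_RGB2GRAY).astype(np.float32) for i in(o,p)]
print('scene board-right shift px',cv2.phaseCorrelate(a,b))
cv2.imwrite('pics/chk.png',cv2.resize(np.hstack([o[170:270,190:345],p[170:270,190:345]])[:,:,::-1],None,fx=2.5,fy=2.5))
s=env.observe();print(s['time_s'],s['position'],s['ft_force'])
E
python3 chk.py
```

```text
scene board-left shift px ((-0.41390050297239966, 0.09712457734998381), 0.20330873489379883)
scene board-right shift px ((0.041357842588301, -0.07569960625432515), 0.9388486822446187)
6.95 [ 0.60618131 -0.26161331  0.0666456 ] [ 0.47001056 -1.58924308  6.62748702]
```

View pics/chk.png

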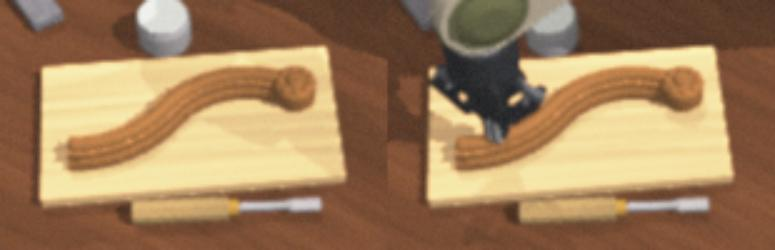

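The board has not shifted and the tips sit on the bead. Next, bead2 and then bead3.

Request:
servo_tool(
  steps=[
    {"tx": -0.36,"ty": 0.2,"tz": 0,"yaw": 0,"claw": 0},
    {"tx": -0.36,"ty": 0.19,"tz": 0,"yaw": 0,"claw": 0},
    {"tx": -0.36,"ty": 0.18,"tz": 0,"yaw": 0,"claw": 0},
    {"tx": -0.36,"ty": 0.18,"tz": 0,"yaw": 0,"claw": 0},
    {"tx": -0.36,"ty": 0.18,"tz": 0,"yaw": 0,"claw": 0},
    {"tx": -0.36,"ty": 0.17,"tz": 0,"yaw": 0,"claw": 0},
    {"tx": -0.36,"ty": 0.17,"tz": 0,"yaw": 0,"claw": 0},
    {"tx": -0.36,"ty": 0.16,"tz": 0,"yaw": 0,"claw": 0},
    {"tx": -0.36,"ty": 0.16,"tz": 0,"yaw": 0,"claw": 0},
    {"tx": 0,"ty": 0,"tz": 0,"yaw": 0,"claw": 0},
  ],
)

```text
time_s: 7.95
position: [0.5739, -0.2457, 0.0667]
tool_rot: [[0.961, 0.277, 0.002], [0.277, -0.961, -0.001], [0.002, 0.002, -1.0]]
ft_force: [1.8, -0.8, 6.4]
grip_width: 0.0002
gripper_force: 3.4
```

Request:
servo_tool(
  steps=[
    {"tx": -0.39,"ty": 0.09,"tz": 0,"yaw": 0,"claw": 0},
    {"tx": -0.39,"ty": 0.09,"tz": 0,"yaw": 0,"claw": 0},
    {"tx": -0.39,"ty": 0.09,"tz": 0,"yaw": 0,"claw": 0},
    {"tx": -0.39,"ty": 0.09,"tz": 0,"yaw": 0,"claw": 0},
    {"tx": -0.39,"ty": 0.09,"tz": 0,"yaw": 0,"claw": 0},
    {"tx": -0.39,"ty": 0.09,"tz": 0,"yaw": 0,"claw": 0},
    {"tx": -0.39,"ty": 0.09,"tz": 0,"yaw": 0,"claw": 0},
    {"tx": -0.39,"ty": 0.09,"tz": 0,"yaw": 0,"claw": 0},
    {"tx": -0.39,"ty": 0.09,"tz": 0,"yaw": 0,"claw": 0},
    {"tx": 0,"ty": 0,"tz": 0,"yaw": 0,"claw": 0},
  ],
)

```text
time_s: 8.95
position: [0.5388, -0.2376, 0.0667]
tool_rot: [[0.961, 0.277, 0.002], [0.277, -0.961, -0.001], [0.002, 0.001, -1.0]]
ft_force: [2.1, 0.3, 6.9]
grip_width: 0.0001
gripper_force: 3.5
```

Request:
servo_tool(
  steps=[
    {"tx": -0.39,"ty": 0.09,"tz": 0,"yaw": 0,"claw": 0},
    {"tx": -0.39,"ty": 0.1,"tz": 0,"yaw": 0,"claw": 0},
    {"tx": -0.39,"ty": 0.11,"tz": 0,"yaw": 0,"claw": 0},
    {"tx": -0.39,"ty": 0.12,"tz": 0,"yaw": 0,"claw": 0},
    {"tx": -0.39,"ty": 0.12,"tz": 0,"yaw": 0,"claw": 0},
    {"tx": -0.38,"ty": 0.12,"tz": 0,"yaw": 0,"claw": 0},
    {"tx": -0.38,"ty": 0.13,"tz": 0,"yaw": 0,"claw": 0},
    {"tx": -0.38,"ty": 0.14,"tz": 0,"yaw": 0,"claw": 0},
    {"tx": -0.38,"ty": 0.15,"tz": 0,"yaw": 0,"claw": 0},
    {"tx": 0,"ty": 0,"tz": 0,"yaw": 0,"claw": 0},
  ],
)

```text
time_s: 9.95
position: [0.5042, -0.2269, 0.0667]
tool_rot: [[0.961, 0.277, 0.002], [0.277, -0.961, -0.001], [0.002, 0.002, -1.0]]
ft_force: [1.4, -1.9, 7.3]
grip_width: 0.0003
gripper_force: 3.7
```

Request:
servo_tool(
  steps=[
    {"tx": -0.36,"ty": 0.17,"tz": 0,"yaw": 0,"claw": 0},
    {"tx": -0.36,"ty": 0.18,"tz": 0,"yaw": 0,"claw": 0},
    {"tx": -0.35,"ty": 0.19,"tz": 0,"yaw": 0,"claw": 0},
    {"tx": -0.34,"ty": 0.2,"tz": 0,"yaw": 0,"claw": 0},
    {"tx": -0.34,"ty": 0.21,"tz": 0,"yaw": 0,"claw": 0},
    {"tx": -0.34,"ty": 0.21,"tz": 0,"yaw": 0,"claw": 0},
    {"tx": -0.33,"ty": 0.22,"tz": 0,"yaw": 0,"claw": 0},
    {"tx": -0.32,"ty": 0.23,"tz": 0,"yaw": 0,"claw": 0},
    {"tx": -0.32,"ty": 0.24,"tz": 0,"yaw": 0,"claw": 0},
    {"tx": 0,"ty": 0,"tz": 0,"yaw": 0,"claw": 0},
  ],
)

```text
time_s: 10.95
position: [0.4736, -0.2084, 0.0666]
tool_rot: [[0.961, 0.277, 0.002], [0.277, -0.961, -0.002], [0.002, 0.002, -1.0]]
ft_force: [1.7, -2.2, 6.8]
grip_width: 0.0002
gripper_force: 3.7
```

Request:
servo_tool(
  steps=[
    {"tx": -0.3,"ty": 0.27,"tz": 0,"yaw": 0,"claw": 0},
    {"tx": -0.29,"ty": 0.28,"tz": 0,"yaw": 0,"claw": 0},
    {"tx": -0.28,"ty": 0.3,"tz": 0,"yaw": 0,"claw": 0},
    {"tx": -0.27,"ty": 0.31,"tz": 0,"yaw": 0,"claw": 0},
    {"tx": -0.27,"ty": 0.32,"tz": 0,"yaw": 0,"claw": 0},
    {"tx": -0.26,"ty": 0.33,"tz": 0,"yaw": 0,"claw": 0},
    {"tx": -0.25,"ty": 0.33,"tz": 0,"yaw": 0,"claw": 0},
    {"tx": -0.25,"ty": 0.34,"tz": 0,"yaw": 0,"claw": 0},
    {"tx": -0.24,"ty": 0.35,"tz": 0,"yaw": 0,"claw": 0},
    {"tx": 0,"ty": 0,"tz": 0,"yaw": 0,"claw": 0},
    {"tx": 0,"ty": 0,"tz": 0,"yaw": 0,"claw": 0},
  ],
)

```text
time_s: 12.05
position: [0.4496, -0.1802, 0.0666]
tool_rot: [[0.961, 0.277, 0.002], [0.277, -0.961, -0.001], [0.001, 0.002, -1.0]]
ft_force: [1.9, -2.2, 7.9]
grip_width: -0.0001
gripper_force: 4.2
```

Still in contact at bead6. Lifting straight up.

Request:
servo_tool(
  steps=[
    {"tx": 0,"ty": 0,"tz": 0.5,"yaw": 0,"claw": 0},
    {"tx": 0,"ty": 0,"tz": 1,"yaw": 0,"claw": 0},
    {"tx": 0,"ty": 0,"tz": 2,"yaw": 0,"claw": 0},
    {"tx": 0,"ty": 0,"tz": 2.5,"yaw": 0,"claw": 0},
    {"tx": 0,"ty": 0,"tz": 2.5,"yaw": 0,"claw": 0},
    {"tx": 0,"ty": 0,"tz": 2.5,"yaw": 0,"claw": 0},
    {"tx": 0,"ty": 0,"tz": 1,"yaw": 0,"claw": 0},
    {"tx": 0,"ty": 0,"tz": 0,"yaw": 0,"claw": 0},
    {"tx": 0,"ty": 0,"tz": 0,"yaw": 0,"claw": 0},
    {"tx": 0,"ty": 0,"tz": 0,"yaw": 0,"claw": 0},
    {"tx": 0,"ty": 0,"tz": 0,"yaw": 0,"claw": 0},
  ],
)

```text
time_s: 13.15
position: [0.4488, -0.1798, 0.185]
tool_rot: [[0.961, 0.277, -0.002], [0.277, -0.961, 0.001], [-0.001, -0.002, -1.0]]
ft_force: [-0.2, -0.3, -0.5]
grip_width: -0.0001
gripper_force: 0.0
```

```bash
python3 chk.py; python3 -c "
from rig import env
print(env.close_job())"
```

```text
scene board-left shift px ((-0.006033778728689043, 0.1155337583566336), 0.9579900755882264)
scene board-right shift px ((0.10789836303827727, -0.02165493192629242), 0.8731301526228586)
13.2 [ 0.44889372 -0.17980424  0.18514736] [0.67702657 0.36871578 0.04317051]
the job is handed in; nothing more can be done
None
```

The closed fingertips ran along the bead from the square-cut end to just short of the rosette at about 5–8 N, with contact at every reading, then lifted off; the board shifted less than about 0.1 px in the camera check, and the job is handed in at 13.2 s (the hand-in returned no verdict).

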